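# Unload the lens cell from the clamshell fixture

## Robot

A 7-joint arm with a two-finger parallel gripper is mounted at the origin on a cart in front of the work surface, level with it; the furniture and walls round the work are solid. World frame = base frame: x ahead of the robot, y to its left, z up, the work surface at z = 0. Lengths are in mm, angles in rad, forces in N, time in s.
With the tool pointing down it reaches from about 350 to 900 mm from the base axis. Payload 19.9 kg.
Tool frame: the origin (TCP) lies at the very end of the fingers, on their centre line; the grasp point (between the pads) lies 19 mm behind it; z points along the fingers, y is the line along which they close (so a half turn about z gives the same grasp; the last joint's range is limited). The gripper opens to 94 mm and grips with 3 to 60 N. Pads are 16 mm wide; open, the fingers measure 119 mm over their backs; the gripper's body (75 mm by 177 mm) begins 78 mm behind the grasp point.
Start: joints at [-0.042, 0.417, -0.01, 1.614, 0.005, 1.111, -0.053], TCP at [624.979, 0.002, 205.425] pointing down, gripper open.
Joint ranges: [-2.81, 2.81], [-0.39, 2.02], [-1.27, 1.25], [0.06, 2.57], [-1.19, 4.33], [0.19, 2], [-2.82, 2.82]. Speed limits (rad/s): [1.89, 1.89, 2.39, 2.39, 3.01, 3.01, 3.01].

## Interface

Orientations are given as a unit quaternion [x, y, z, w].
In Python, from bench import monitor, grab_frame, ticket, models gives the robot as it stands. The module is installed in compiled form; this text tells all that it offers.
- The arm moves only by the tool move_arm, never from a script. Its argument "deltas" is a list of rows, each an object with "dp": the shift along the tool's x, y, z in mm, a list of three; "twist": the turn, a rotation vector about the tool's x, y, z in rad, a list of three; "jaw": the gripper command: -1 is fully open, 1 is shut, values between are in proportion. In form: [{"dp": [x, y, z], "twist": [rx, ry, rz], "jaw": jaw}, ...]. A call has 1 to 10 rows; each row shifts and turns the commanded pose from where the row before left it, along the tool's axes as they then stand; what a row does not reach is not made up. A row lasts 1/10 s, in which the tool goes at most 50 mm and 8.59 degrees, less where a joint would pass 70% of its speed; a pose out of reach is approached as far as the arm can. A call is refused whole if a number of a shift passes 50 or a number of a turn 0.15, either way. A call with a gripper value outside its range is refused whole. The fingers move at their own pace and stop on an object; the grip force is fixed at half the most. Time passes only in rows, so rows that do not move let the fingers close. It gives the time, the measured TCP pose, the force, the opening and the grip force at its end, in the units of the state.
- monitor.sense(): the state, without advancing time (a new reading comes with each control period).
- grab_frame(name): name is "scene" or "side" or "wrist"; returns a dict with "frame" (384x512x3 uint8, blue, green, red), "intrinsics" (3x3 intrinsics, pixels), "origin" and "attitude" of the camera in the world; the wrist camera has in their place "T_tool_cam" (4x4, takes a point from camera to tool coordinates, whose origin is the TCP and whose axes are the flange's). Camera axes: x right, y down, z forward; pixel columns grow to the right and rows downward; lengths in mm; the calibration is good to about 2 mm. A picture is of the moment at which its call begins: read the wrist's pose just before it. There is no depth.
- ticket.job_done(): hands the job in; it is judged then, once.
Trained networks look in the newest picture that a camera, given by its name, has taken for a name from the list of things; names that differ only in an ending like _2 or _b are one class to them, and where a whole thing is asked for, a point or a joint stands for the part that bears it (a point fixed in the world has none). Each returns a list of dicts, best first, with "score" (0 to 1); they miss things now and then, are a little off and sometimes report something else, mostly with a low value. They report only what shows in the picture. A call takes as long as a camera call. They do not tell look-alikes from the thing itself.
- models.look_for(camera, label): "bbox" ([left, top, right, bottom] as shares, 0 to 1, of the picture: columns of its width, rows of its height, round what is visible of it).
- models.place_of(camera, label): "position" ([column, row] as shares, 0 to 1, of the picture: columns of its width, rows of its height: a listed point, or the origin of a listed thing).
The state is a dict: "clock": time; "q": joint angles; "dq": joint speeds; "joint_torque": joint torques, N m; "eef_pos": TCP position; "orientation": TCP orientation; "ft_force": force on the tool from outside, world axes, zero at the start; "moment": the same for the moment, N m; "opening": finger opening in mm; "grip_force": force on a finger pad.
Only numpy, scipy, OpenCV 4.12 (cv2) and the standard library are available. Lean on these libraries where they do the work, as an engineer would, in place of code of your own. Each camera call takes 0.05 s, during which the arm holds its last target. There are 200 camera calls.

## Task

Swing the frame lid of the clamshell fixture back past upright so that it stays open by itself, then take out the two drilled aluminium locating blocks that hem in the lens cell and stand both on the black rubber mat. Lift out the lens cell and set it flat on the middle of the round lens rest; then put both blocks back in the fixture, each upright, where it stood and lying the way it lay, and leave the lid open.

Things in the scene. Friction and masses are not known exactly. Their poses are not given: they have to be found in the camera images.
- fixture: Clamshell fixture, fixed: steel base plate 150 (x) x 170 (y) x 10 mm, origin at centre of underside, front = -x, turned up to 0.2 rad. On its flat top, in a row along y: lens cell at 0, blocks at +39 and -39 mm (which is which varies), on white outlines. Pins 8 mm thick, 20 high at x = +-29, y = 0. Lid rests 25 high at (-61, +-62), lugs 38 high at (68, +-62). The blocks' front and back (x) faces are free.
- lid (a joint): Lid angle, rad: 0 shut (level), grows as the lid's front goes up and over backwards; 1.57 upright, stop at 1.95. Let go below upright it falls shut; beyond, it falls to its stop and stays. Open aluminium frame, 0.22 kg, its crossbar over the row of parts so that nothing lifts out while shut. Shut, it lies 37 to 43 mm above the underside of the base.
- lid_hinge (a point): Middle of the lid's hinge line, fixed on the fixture at (70, 0, 40) mm; the hinge axis is the fixture's y axis.
- lid_bar (a point): Middle of the lid's pull bar: round steel bar 10 mm thick along the fixture's y axis, 90 mm clear between its arms, in the plane of the lid, 180 mm from the hinge line (moves with the lid). 40 mm free between it and the lid's front rail: pinch it from above, one finger each side; it turns between the fingers as the lid swings.
- long_block_center (a point): Longer drilled aluminium block, 30 (own x) x 45 (own y) x 22 mm high, 0.07 kg; this point is its centre. At the start its 45 mm length lies along the fixture's x axis.
- square_block_center (a point): Square drilled aluminium block, 32 x 32 x 18 mm high, 0.05 kg; this point is its centre.
- lens_cell_center (a point): The lens cell between the blocks: black round ring mount, 34 mm across, 14 mm high, lying flat; this point is its centre. (Another, smaller lens cell on the bench has no part in the job.)
- side_mat: Black rubber mat, fixed, 110 (x) x 130 (y) x 3 mm; origin at the centre of its underside, z up. Side area for both blocks, side by side along its y.
- lens_rest_top (a point): Centre of the flat top (62 mm across, with a grey pad in the middle) of the round aluminium lens rest, a fixed disc 12 mm high with a 72 mm foot; z up.
Mind the look-alikes: they are no part of the job. What is shaped like the part that bears long_block_center but purple is not meant.

How it is judged (in metres and radians):
On the way, in this order (a step that is already met when the one before it is completed fails the run):
1. the lid stands open past upright, with nothing touching it, and the lens cell and blocks still lie in the fixture (value of joint lid above 1.65 rad and contact force between lid and the fingers below 0.05 N and distance of each of lens_cell_center, long_block_center, square_block_center from where it was at the start of the episode below 0.02 m), for 0.2 s.
2. both blocks are on the rubber mat, released, the lens cell still in the fixture (x of long_block_center in the frame of side_mat between -0.05 and 0.05 m and y of long_block_center in the frame of side_mat between -0.06 and 0.06 m and z of long_block_center in the frame of side_mat between 0.008 and 0.02 m and contact force between each of long_block, square_block and the fingers below 0.05 N and x of square_block_center in the frame of side_mat between -0.05 and 0.05 m and y of square_block_center in the frame of side_mat between -0.06 and 0.06 m and z of square_block_center in the frame of side_mat between 0.006 and 0.018 m and value of joint lid above 1.65 rad and distance of lens_cell_center from where it was at the start of the episode below 0.02 m), for 0.2 s.
3. the lens cell lies on the rest, released, the blocks still on the mat (horizontal distance between lens_cell_center and lens_rest_top below 0.012 m and z of lens_cell_center in the frame of lens_rest_top between 0.003 and 0.011 m and angle between lens_cell's own z axis and vertical below 0.12 rad and contact force between each of lens_cell, long_block, square_block and the fingers below 0.05 N and x of long_block_center in the frame of side_mat between -0.05 and 0.05 m and y of long_block_center in the frame of side_mat between -0.06 and 0.06 m and z of long_block_center in the frame of side_mat between 0.008 and 0.02 m and x of square_block_center in the frame of side_mat between -0.05 and 0.05 m and y of square_block_center in the frame of side_mat between -0.06 and 0.06 m and z of square_block_center in the frame of side_mat between 0.006 and 0.018 m and value of joint lid above 1.65 rad), for 0.2 s.
At the end, for the whole second after the job is handed in: The lens cell lies flat within 12 mm of the middle of the lens rest; each block stands upright within 12 mm of where it stood at the start, the long one turned less than 0.3 rad from the fixture's x axis; the lid is open beyond 1.65 rad; all is released and at rest (horizontal distance between lens_cell_center and lens_rest_top below 0.012 m and z of lens_cell_center in the frame of lens_rest_top between 0.003 and 0.011 m and angle between each of lens_cell, long_block, square_block's own z axis and vertical below 0.12 rad and contact force between each of lens_cell, long_block, square_block and the fingers below 0.05 N and distance of each of long_block_center, square_block_center from where it was at the start of the episode below 0.012 m and angle between the y axis of long_block and the x axis of fixture, either way round below 0.3 rad and value of joint lid above 1.65 rad and linear speed of each of long_block, square_block, lens_cell below 0.02 m/s); the robot touches nothing.
It also fails if it takes over 109 s, if anything falls off the work surface, if the arm or the gripper's body presses on something with over 40 N, if the wrist force passes 120 N, or if a joint passes its speed limit or range.

## Working session

There is one attempt and no reset: what is moved stays moved. The work goes in short steps, Python scripts to look and compute and a tool call to move; the robot and the scene stay as the last step left them, time stands still between calls to the robot, and variables do not carry over. Pictures are saved under pics/ and viewed, at most 14 in all, crops included, and the job is handed in when it is done.

Besides the shell and the picture viewer there is one more tool, called after ">>>" as a command line: name --argument value ..., lists and objects as JSON in quotes. move_arm: Moves the arm, as the interface text tells. Its arguments: {"type":"object","properties":{"deltas":{"type":"array"}},"required":["deltas"]}

```bash
mkdir -p pics; cat > h.py <<'E'
import numpy as np, cv2, json
from bench import monitor, grab_frame, ticket, models
from scipy.spatial.transform import Rotation as R
def pose():
    s=monitor.sense(); return np.array(s["eef_pos"],float),R.from_quat(s["orientation"]),s
def cam(name):
    p,r,s=pose(); f=grab_frame(name)
    if name=="wrist":
        T=np.array(f["T_tool_cam"]); o=p+r.apply(T[:3,3]); A=r.as_matrix()@T[:3,:3]
    else:
        o=np.array(f["origin"],float); A=np.array(f["attitude"],float)
        if A.shape!=(3,3): A=R.from_quat(A.ravel()).as_matrix()
    return f["frame"],np.array(f["intrinsics"]),o,A
def ray(c,uv):
    _,K,o,A=c; d=A@np.linalg.solve(K,[uv[0],uv[1],1]); return o,d
def onz(c,uv,z):
    o,d=ray(c,uv); return o+d*(z-o[2])/d[2]
def proj(c,P):
    _,K,o,A=c; q=K@(A.T@(np.array(P,float)-o)); return q[:2]/q[2]
def find(name,label,n=3):
    return [(round(d["score"],2),(np.array(d["position"])*[512,384]).round(1)) for d in models.place_of(name,label)[:n]]
E
python3 - <<'E'
from h import *
np.set_printoptions(precision=1,suppress=True)
Z=dict(fixture=0,lid_hinge=40,lid_bar=40,long_block_center=21,square_block_center=19,lens_cell_center=17,side_mat=0,lens_rest_top=12)
for n in ["scene","side","wrist"]:
    c=cam(n); cv2.imwrite(f"pics/{n}0.png",c[0]); print(n,c[2])
    for l,z in Z.items():
        print(l,[(s,uv,onz(c,uv,z)[:2]) for s,uv in find(n,l)])
a=[cv2.imread(f"pics/{n}0.png") for n in ["scene","side"]]
print(pose()[1].as_matrix())
E
```

```text
scene [ -60.4 -537.6  547.4]
fixture [(0.62, array([276.8, 205.3]), array([552.7, -25.9]))]
lid_hinge [(0.91, array([299.7, 173.6]), array([625.6, -25.7]))]
lid_bar [(0.97, array([234.7, 208.4]), array([450.7, -10.8]))]
long_block_center [(0.72, array([262.7, 188.8]), array([556. ,  13.9])), (0.67, array([188.1, 206.9]), array([416. ,  80.7]))]
square_block_center [(0.68, array([290.9, 204.5]), array([550.9, -62.6])), (0.38, array([262.1, 189. ]), array([557. ,  16.5]))]
lens_cell_center [(0.7, array([278. , 196.8]), array([558. , -24.5]))]
side_mat [(0.98, array([350.6, 267.7]), array([ 490.9, -237.3]))]
lens_rest_top [(0.59, array([159.9, 169.6]), array([480.3, 248.4])), (0.3, array([276.4, 205.9]), array([537.2, -37.8]))]
side [ 394.8 -522.6  718. ]
fixture [(0.82, array([261.4, 207. ]), array([559. , -28.9]))]
lid_hinge [(0.91, array([289.3, 188.5]), array([623.7, -25.1]))]
lid_bar [(0.78, array([205.2, 202.4]), array([437.3, -11.7]))]
long_block_center [(0.68, array([191. , 175.9]), array([422.4,  87.2])), (0.67, array([248.6, 188.4]), array([541.4,  14.5]))]
square_block_center [(0.67, array([261.1, 217.7]), array([545.9, -68.9]))]
lens_cell_center [(0.54, array([257.1, 203.5]), array([548.8, -28.8])), (0.19, array([286.4, 189.4]), array([624.2,  -8.9]))]
side_mat [(0.74, array([259.2, 301. ]), array([ 491.1, -239.1]))]
lens_rest_top [(0.91, array([206.7, 130.8]), array([490.1, 236.1]))]
wrist [625.5  80.5 383.7]
fixture [(0.97, array([193.9, 185.2]), array([553.7, -20. ]))]
lid_hinge [(0.81, array([255.7, 201.1]), array([627.6, -27.4]))]
lid_bar []
long_block_center [(0.62, array([67.1, 84.5]), array([430.6,  94.3])), (0.56, array([191.1, 156.7]), array([556.1,  18.1]))]
square_block_center [(0.63, array([196.4, 224.4]), array([557.8, -62.8]))]
lens_cell_center [(0.93, array([197.8, 189.3]), array([561.1, -20.4]))]
side_mat []
lens_rest_top []
[[ 0.  1. -0.]
 [ 1. -0. -0.]
 [-0. -0. -1.]]
```

View pics/scene0.png

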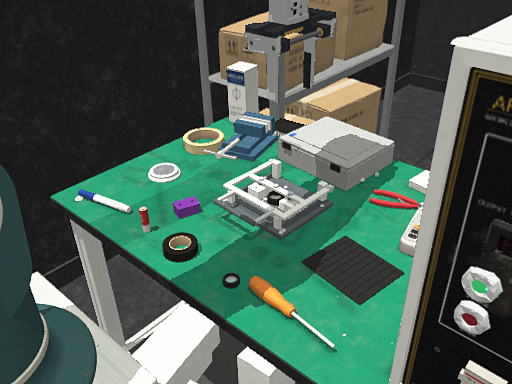

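View pics/wrist0.png

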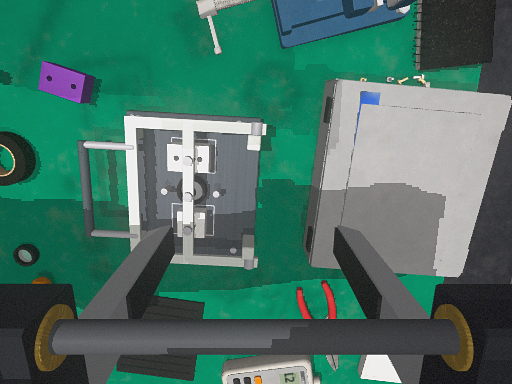

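The wrist picture shows the fixture at about (193,188), with the long block above at (191,157), the lens cell at (191,190) and the square block at (196,222). Long-block candidates are the purple one at (67,82), a decoy, and the aluminium one inside the fixture at (191,157), which fits. I'll fit the fixture pose and confirm with one enlarged overlay crop.

```bash
cat > fit.py <<'E'
from h import *
from scipy.optimize import least_squares
np.set_printoptions(precision=1,suppress=True)
L=dict(fixture=(0,0,0),lid_hinge=(70,0,40),lid_bar=(-110,0,40),long_block_center=(0,39,21),square_block_center=(0,-39,19),lens_cell_center=(0,0,17))
def W(v,l):
    return R.from_euler('z',v[2]).apply(l)+[v[0],v[1],0]
obs=[];cs={}
for n in ["scene","side","wrist"]:
    c=cs[n]=cam(n)
    for l,p in L.items():
        for s,uv in find(n,l):
            if np.linalg.norm(proj(c,W([555,-24,-.08],p))-uv)<14: obs.append((n,l,uv))
f=lambda v:np.concatenate([proj(cs[n],W(v,L[l]))-uv for n,l,uv in obs])
s=least_squares(f,[555,-24,-.08],loss="soft_l1",f_scale=2); v=s.x
print(v[:2],round(v[2],3)); 
for (n,l,_),e in zip(obs,f(v).reshape(-1,2)): print(n,l,e)
c=cs["wrist"]; im=cv2.resize(c[0],None,fx=4,fy=4,interpolation=cv2.INTER_CUBIC)
def poly(P,col): cv2.polylines(im,[np.array([proj(c,W(v,p))*4+1.5 for p in P]).round().astype(int)],True,col,1)
b=lambda x0,x1,y0,y1,z:[(x0,y0,z),(x1,y0,z),(x1,y1,z),(x0,y1,z)]
poly(b(-75,75,-85,85,10),(0,0,255)); poly(b(-115,-105,-45,45,45),(255,0,255))
poly(b(-22.5,22.5,24,54,32),(0,255,255)); poly(b(-16,16,-55,-23,28),(255,255,0))
cv2.imwrite("pics/fit.png",im[400:1100,250:1100][:600,:800])
E
python3 fit.py
```

```text
[553.4 -20.8] -0.062
scene fixture [-3.  -0.5]
scene lid_hinge [2.  0.8]
scene lid_bar [-1.8 -0.2]
scene long_block_center [-0.2 -4.2]
scene square_block_center [0.2 1. ]
scene lens_cell_center [ 2.2 -3.7]
side fixture [ 0.2 -0.1]
side lid_hinge [1.4 0.4]
side lid_bar [-0.3  2. ]
side long_block_center [ 2. -3.]
side square_block_center [ 2.8 -5. ]
side lens_cell_center [ 0.8 -1.1]
wrist fixture [-0.   3.5]
wrist lid_hinge [-1.6 -2.4]
wrist lid_bar [1.2 0.7]
wrist long_block_center [0.6 0. ]
wrist square_block_center [-5.6 -1.5]
wrist lens_cell_center [-2.9  1.9]
```

View pics/fit.png

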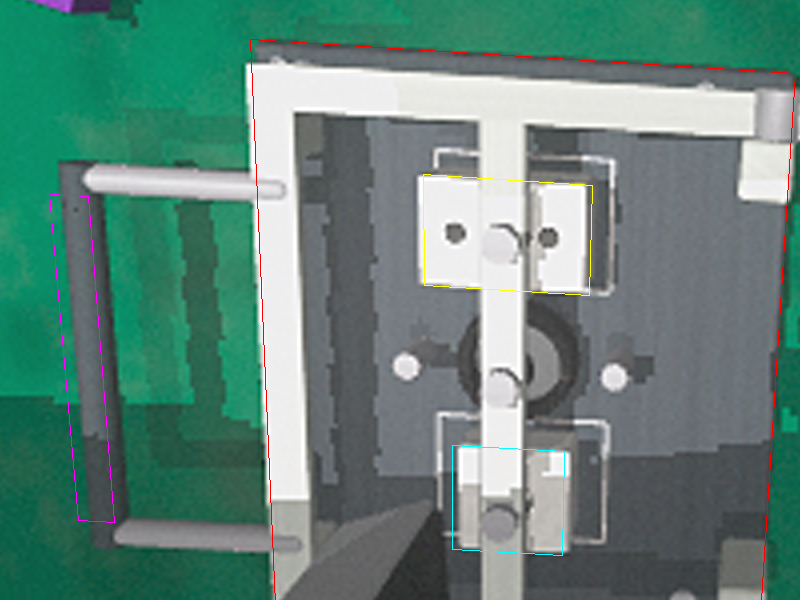

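The overlay fits: base outline, long block (aluminium, two holes, at crop (505,235)) and square block (505,500) all match. The bar is at crop (92,352). Going above the bar.

>>> move_arm --deltas '[{"dp": [0, 0, 0], "twist": [0, 0, 0.062], "jaw": 0.1}, {"dp": [-2.8, -20, 10], "twist": [0, 0, 0], "jaw": 0.1}, {"dp": [-2.8, -20, 10], "twist": [0, 0, 0], "jaw": 0.1}, {"dp": [-2.8, -20, 10], "twist": [0, 0, 0], "jaw": 0.1}, {"dp": [-2.8, -20, 10], "twist": [0, 0, 0], "jaw": 0.1}, {"dp": [-2.8, -20, 10], "twist": [0, 0, 0], "jaw": 0.1}, {"dp": [-2.8, -20, 10], "twist": [0, 0, 0], "jaw": 0.1}, {"dp": [-2.8, -20, 10], "twist": [0, 0, 0], "jaw": 0.1}, {"dp": [-2.8, -20, 10], "twist": [0, 0, 0], "jaw": 0.1}, {"dp": [-2.8, -19, 5], "twist": [0, 0, 0], "jaw": 0.1}]'

```text
clock: 3.4
eef_pos: [443.6, -14.1, 119.9]
orientation: [0.729, 0.685, -0.0, -0.0]
ft_force: [0.4, 0.1, 0.1]
opening: 42.1
grip_force: 0.0
```

```bash
python3 - <<'E'
from h import *
np.set_printoptions(precision=2,suppress=True)
p,r,s=pose(); print(p,r.as_matrix(),s["opening"],s["q"])
c=cam("wrist"); cv2.imwrite("pics/w1.png",c[0])
for l,z in [("lid_bar",40),("lid_hinge",40),("lens_cell_center",17),("long_block_center",21),("square_block_center",19)]:
    print(l,[(a,uv,onz(c,uv,z)) for a,uv in find("wrist",l)])
print(proj(c,p),proj(c,[445,-14,40]))
E
```

```text
[443.63 -14.14 119.86] [[ 0.06  1.   -0.  ]
 [ 1.   -0.06 -0.  ]
 [-0.   -0.   -1.  ]] 42.138437093397584 [-0.03  0.21 -0.01  2.13  0.    0.8  -0.1 ]
lid_bar [(0.61, array([253.7, 201.9]), array([443.97, -15.42,  40.  ]))]
lid_hinge [(0.54, array([381.4, 146.9]), array([546.36,  23.36,  40.  ]))]
lens_cell_center [(0.66, array([380.5, 192.5]), array([555.98, -20.95,  17.  ]))]
long_block_center [(0.95, array([220.6,  62.3]), array([424.82,  94.73,  21.  ])), (0.67, array([382.9, 150. ]), array([554.88,  17.51,  21.  ]))]
square_block_center [(0.58, array([375.3, 236.8]), array([552.28, -62.3 ,  19.  ]))]
[252.91 241.03] [254.85 200.17]
```

View pics/w1.png

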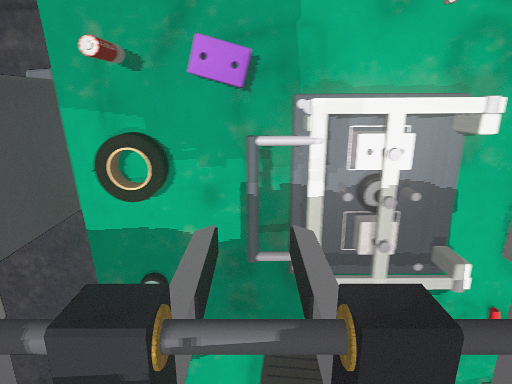

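The bar shows at (252,200), centred between the fingers and as modelled. Descend and pinch.

>>> move_arm --deltas '[{"dp": [0, 0, 20], "twist": [0, 0, 0], "jaw": 0.1}, {"dp": [0, 0, 20], "twist": [0, 0, 0], "jaw": 0.1}, {"dp": [0, 0, 20], "twist": [0, 0, 0], "jaw": 0.1}, {"dp": [0, 0, 20], "twist": [0, 0, 0], "jaw": 0.1}, {"dp": [0, 0, 18], "twist": [0, 0, 0], "jaw": 0.1}, {"dp": [0, 0, 0], "twist": [0, 0, 0], "jaw": 1}, {"dp": [0, 0, 0], "twist": [0, 0, 0], "jaw": 1}, {"dp": [0, 0, 0], "twist": [0, 0, 0], "jaw": 1}, {"dp": [0, 0, 0], "twist": [0, 0, 0], "jaw": 1}, {"dp": [0, 0, 0], "twist": [0, 0, 0], "jaw": 1}]'

```text
clock: 4.7
eef_pos: [444.0, -14.0, 23.0]
orientation: [0.729, 0.685, -0.0, -0.0]
ft_force: [-10.1, 0.3, 13.1]
opening: 9.2
grip_force: 30.0
```

```bash
python3 -c "
import numpy as np
a=np.arange(0,1.86,0.0925)
P=np.array([180-180*np.cos(a),-180*np.sin(a)]).T
print(np.diff(P,axis=0).round(1).tolist(),a[-1])"
```

```text
[[0.8, -16.6], [2.3, -16.5], [3.8, -16.2], [5.3, -15.8], [6.7, -15.2], [8.1, -14.5], [9.4, -13.7], [10.6, -12.8], [11.8, -11.8], [12.8, -10.6], [13.7, -9.4], [14.5, -8.1], [15.2, -6.7], [15.8, -5.3], [16.2, -3.8], [16.5, -2.3], [16.6, -0.7], [16.6, 0.8], [16.5, 2.3], [16.2, 3.8]] 1.85
```

>>> move_arm --deltas '[{"dp": [0, 0.8, -16.6], "twist": [0, 0, 0], "jaw": 1}, {"dp": [0, 2.3, -16.5], "twist": [0, 0, 0], "jaw": 1}, {"dp": [0, 3.8, -16.2], "twist": [0, 0, 0], "jaw": 1}, {"dp": [0, 5.3, -15.8], "twist": [0, 0, 0], "jaw": 1}, {"dp": [0, 6.7, -15.2], "twist": [0, 0, 0], "jaw": 1}, {"dp": [0, 0, 0], "twist": [0, 0, 0], "jaw": 1}]'

```text
clock: 5.3
eef_pos: [462.2, -15.0, 104.1]
orientation: [0.729, 0.685, -0.001, -0.001]
ft_force: [-14.7, 1.5, 5.3]
opening: 9.1
grip_force: 30.0
```

>>> move_arm --deltas '[{"dp": [0, 8.1, -14.5], "twist": [0, 0, 0], "jaw": 1}, {"dp": [0, 9.4, -13.7], "twist": [0, 0, 0], "jaw": 1}, {"dp": [0, 10.6, -12.8], "twist": [0, 0, 0], "jaw": 1}, {"dp": [0, 11.8, -11.8], "twist": [0, 0, 0], "jaw": 1}, {"dp": [0, 12.8, -10.6], "twist": [0, 0, 0], "jaw": 1}, {"dp": [0, 13.7, -9.4], "twist": [0, 0, 0], "jaw": 1}, {"dp": [0, 14.5, -8.1], "twist": [0, 0, 0], "jaw": 1}, {"dp": [0, 15.2, -6.7], "twist": [0, 0, 0], "jaw": 1}, {"dp": [0, 15.8, -5.3], "twist": [0, 0, 0], "jaw": 1}, {"dp": [0, 0, 0], "twist": [0, 0, 0], "jaw": 1}]'

```text
clock: 6.3
eef_pos: [577.2, -21.7, 197.8]
orientation: [0.729, 0.685, 0.001, 0.001]
ft_force: [-6.0, 3.3, 19.0]
opening: 8.9
grip_force: 30.0
```

>>> move_arm --deltas '[{"dp": [0, 16.2, -3.8], "twist": [0, 0, 0], "jaw": 1}, {"dp": [0, 16.5, -2.3], "twist": [0, 0, 0], "jaw": 1}, {"dp": [0, 16.6, -0.7], "twist": [0, 0, 0], "jaw": 1}, {"dp": [0, 16.6, 0.8], "twist": [0, 0, 0], "jaw": 1}, {"dp": [0, 16.5, 2.3], "twist": [0, 0, 0], "jaw": 1}, {"dp": [0, 16.2, 3.8], "twist": [0, 0, 0], "jaw": 1}, {"dp": [0, 0, 0], "twist": [0, 0, 0], "jaw": 1}]'

```text
clock: 7.0
eef_pos: [675.4, -28.4, 195.9]
orientation: [0.729, 0.685, 0.001, 0.001]
ft_force: [1.9, -0.3, 3.4]
opening: 9.1
grip_force: 30.0
```

>>> move_arm --deltas '[{"dp": [0, 0, 0], "twist": [0, 0, 0], "jaw": -1}, {"dp": [0, 0, 0], "twist": [0, 0, 0], "jaw": -1}, {"dp": [0, 0, 0], "twist": [0, 0, 0], "jaw": -1}, {"dp": [0, 0, 0], "twist": [0, 0, 0], "jaw": -1}, {"dp": [0, 0, -15], "twist": [0, 0, 0], "jaw": -1}, {"dp": [0, 0, -25], "twist": [0, 0, 0], "jaw": -1}, {"dp": [0, 0, -25], "twist": [0, 0, 0], "jaw": -1}, {"dp": [0, 0, -15], "twist": [0, 0, 0], "jaw": -1}, {"dp": [0, -30, 0], "twist": [0, 0, 0], "jaw": -1}, {"dp": [0, -30, 0], "twist": [0, 0, 0], "jaw": -1}]'

```text
clock: 8.0
eef_pos: [613.2, -24.5, 275.9]
orientation: [0.729, 0.685, 0.0, 0.0]
ft_force: [0.3, 0.9, 0.9]
opening: 85.4
grip_force: 0.0
```

>>> move_arm --deltas '[{"dp": [0, -30, 0], "twist": [0, 0, 0], "jaw": -1}, {"dp": [0, -30, 0], "twist": [0, 0, 0], "jaw": -1}, {"dp": [0, -30, 0], "twist": [0, 0, 0], "jaw": -1}, {"dp": [0, -30, 0], "twist": [0, 0, 0], "jaw": -1}, {"dp": [0, 0, 0], "twist": [0, 0, 0], "jaw": -1}]'

```text
clock: 8.5
eef_pos: [491.7, -17.0, 276.5]
orientation: [0.729, 0.685, 0.0, 0.0]
ft_force: [1.4, -0.4, 1.2]
opening: 93.9
grip_force: 0.0
```

```bash
python3 - <<'E'
from h import *
np.set_printoptions(precision=1,suppress=True)
p,r,s=pose(); print(p,s["opening"])
Z=dict(lens_cell_center=17,long_block_center=21,square_block_center=19,side_mat=0,lens_rest_top=12)
im=[]
for n in ["scene","side","wrist"]:
    c=cam(n); im.append(c[0])
    for l,z in Z.items():
        print(n,l,[(a,uv,onz(c,uv,z)[:2]) for a,uv in find(n,l)])
up=lambda a:cv2.resize(a,(390,300),interpolation=cv2.INTER_CUBIC)
out=np.vstack([np.hstack([up(im[0][110:260,180:375]),up(im[1][110:260,160:355])]),np.hstack([up(im[2]),np.zeros((300,390,3),np.uint8)])])
cv2.imwrite("pics/open.png",out)
E
```

```text
[491.7 -17.  276.5] 93.88937345409053
scene lens_cell_center [(0.69, array([276., 196.]), array([557.6, -19.6]))]
scene long_block_center [(0.68, array([262.6, 190.2]), array([551.9,  10.6]))]
scene square_block_center [(0.69, array([289.2, 199.5]), array([562.3, -49.3]))]
scene side_mat [(0.68, array([278.5, 206.4]), array([551.9, -30.9])), (0.65, array([348.4, 268.8]), array([ 486.3, -236. ]))]
scene lens_rest_top [(0.65, array([160.4, 168.1]), array([485.2, 252.8]))]
side lens_cell_center [(0.46, array([252.9, 200.4]), array([542.2, -18. ]))]
side long_block_center [(0.91, array([252.4, 188.8]), array([549.3,  11. ])), (0.68, array([191.4, 175.7]), array([423.4,  87.5]))]
side square_block_center [(0.57, array([261.6, 219.2]), array([545.8, -73. ]))]
side side_mat [(0.69, array([258.4, 300.7]), array([ 489.8, -238.1])), (0.39, array([257.7, 199.2]), array([557.3,  -5.5]))]
side lens_rest_top [(0.71, array([205.5, 131.9]), array([486.3, 232.9]))]
wrist lens_cell_center [(0.72, array([301.1, 158.3]), array([557.9, -17.8]))]
wrist long_block_center [(0.82, array([296.7, 131.9]), array([552.5,  17.8])), (0.62, array([194.2,  78.7]), array([427.4,  90.9]))]
wrist square_block_center [(0.73, array([299.2, 190.2]), array([554. , -61.3]))]
wrist side_mat [(0.66, array([261.4, 297.8]), array([ 492.8, -238.5]))]
wrist lens_rest_top []
```

View pics/open.png

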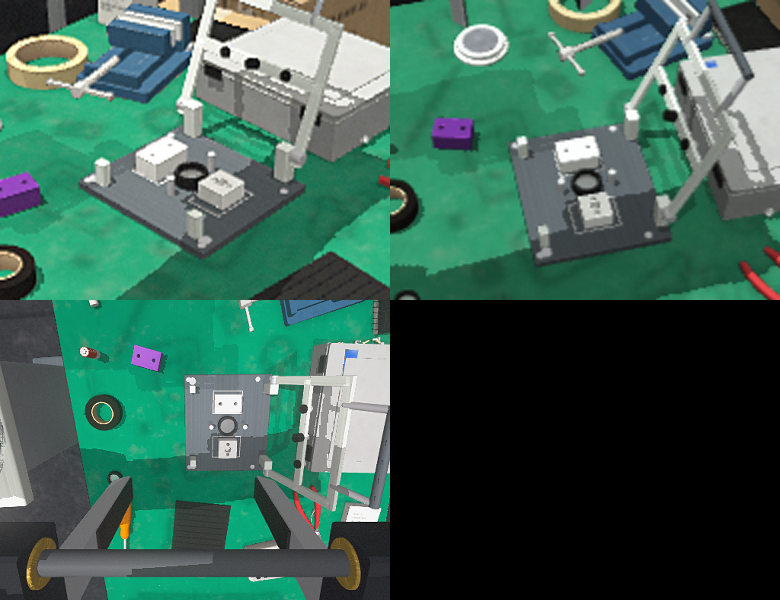

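Lid rests at its stop; the parts are in place (crop bottom-left: long block (227,403), lens (227,425), square block (227,448)). Black stops on the crossbar jut forward, so I'll grip a little high and tilt slightly. Now the long block.

>>> move_arm --deltas '[{"dp": [4.9, 7.6, 22], "twist": [0, 0, 0], "jaw": -0.4}, {"dp": [4.9, 7.6, 22], "twist": [0, 0, 0], "jaw": -0.4}, {"dp": [4.9, 7.6, 22], "twist": [0, 0, 0], "jaw": -0.4}, {"dp": [4.9, 7.6, 22], "twist": [0, 0, 0], "jaw": -0.4}, {"dp": [4.9, 7.6, 22], "twist": [0, 0, 0], "jaw": -0.4}, {"dp": [4.9, 7.6, 22], "twist": [0, 0, 0], "jaw": -0.4}, {"dp": [4.9, 7.6, 22], "twist": [0, 0, 0], "jaw": -0.4}, {"dp": [4.9, 7.6, 22], "twist": [-0.03, 0, 0], "jaw": -0.4}, {"dp": [0, -0.6, 20], "twist": [0, 0, 0], "jaw": -0.4}, {"dp": [0, 0, 0], "twist": [0, 0, 0], "jaw": -0.4}]'

```text
clock: 10.4
eef_pos: [555.7, 18.3, 77.3]
orientation: [0.729, 0.685, 0.009, 0.01]
ft_force: [-0.6, -0.9, -0.1]
opening: 66.0
grip_force: 0.0
```

```bash
python3 - <<'E'
from h import *
np.set_printoptions(precision=1,suppress=True)
p,r,s=pose(); print(p,s["opening"],s["ft_force"])
c=cam("wrist"); 
for l,z in [("long_block_center",21),("square_block_center",19),("lens_cell_center",17)]:
    print(l,[(a,uv,onz(c,uv,z)[:2]) for a,uv in find("wrist",l)])
cv2.imwrite("pics/w2.png",c[0])
E
```

```text
[555.7  18.3  77.3] 66.01175209056727 [-0.6 -0.9 -0.1]
long_block_center [(0.91, array([ 59.2, 111.7]), array([430. ,  97.8])), (0.75, array([252.2, 210.5]), array([556.5,  17.6]))]
square_block_center [(0.67, array([253. , 298.2]), array([552.3, -58.9]))]
lens_cell_center [(0.89, array([255.9, 250.8]), array([557.3, -17.6]))]
```

View pics/w2.png

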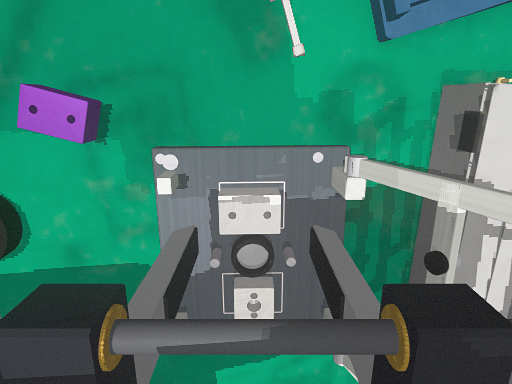

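The long block (aluminium, (252,210)) lies between the fingers; the purple one is far off at (60,112). Descend and grip.

>>> move_arm --deltas '[{"dp": [0, -0.5, 15], "twist": [0, 0, 0], "jaw": -0.4}, {"dp": [0, -0.4, 15], "twist": [0, 0, 0], "jaw": -0.4}, {"dp": [0, -0.3, 15], "twist": [0, 0, 0], "jaw": -0.4}, {"dp": [0, -0.2, 13], "twist": [0, 0, 0], "jaw": -0.4}, {"dp": [0, 0, 0], "twist": [0, 0, 0], "jaw": 1}, {"dp": [0, 0, 0], "twist": [0, 0, 0], "jaw": 1}, {"dp": [0, 0, 0], "twist": [0, 0, 0], "jaw": 1}, {"dp": [0, 0, 0], "twist": [0, 0, 0], "jaw": 1}, {"dp": [0, 0, 0], "twist": [0, 0, 0], "jaw": 1}]'

```text
clock: 11.5
eef_pos: [557.9, 18.2, 22.1]
orientation: [0.729, 0.685, 0.011, 0.011]
ft_force: [-1.2, -0.0, 4.2]
opening: 44.4
grip_force: 30.0
```

>>> move_arm --deltas '[{"dp": [0, 0.3, -10], "twist": [0, 0, 0], "jaw": 1}, {"dp": [0, 0.6, -20], "twist": [0, 0, 0], "jaw": 1}, {"dp": [0, 0.6, -20], "twist": [0, 0, 0], "jaw": 1}, {"dp": [0, 0.6, -20], "twist": [0, 0, 0], "jaw": 1}, {"dp": [0, 0.6, -20], "twist": [0, 0, 0], "jaw": 1}, {"dp": [0, 0, 0], "twist": [0.03, 0, 0], "jaw": 1}, {"dp": [-10, -2, 0], "twist": [0, 0, 0], "jaw": 1}, {"dp": [-20, -5, 0], "twist": [0, 0, 0], "jaw": 1}, {"dp": [-30, -7, 0], "twist": [0, 0, 0], "jaw": 1}, {"dp": [-30, -7, 0], "twist": [0, 0, 0], "jaw": 1}]'

```text
clock: 12.5
eef_pos: [530.0, -71.8, 111.4]
orientation: [0.729, 0.685, -0.0, 0.0]
ft_force: [-0.6, -0.6, -0.4]
opening: 44.7
grip_force: 30.0
```

>>> move_arm --deltas '[{"dp": [-30, -7, 0], "twist": [0, 0, 0], "jaw": 1}, {"dp": [-30, -7, 0], "twist": [0, 0, 0], "jaw": 1}, {"dp": [-30, -7, 0], "twist": [0, 0, 0], "jaw": 1}, {"dp": [-30, -7, 0], "twist": [0, 0, 0], "jaw": 1}, {"dp": [-20, -5, 10], "twist": [0, 0, 0], "jaw": 1}, {"dp": [0, 0, 20], "twist": [0, 0, 0], "jaw": 1}, {"dp": [0, 0, 20], "twist": [0, 0, 0], "jaw": 1}, {"dp": [0, 0, 20], "twist": [0, 0, 0], "jaw": 1}, {"dp": [0, 0, 0], "twist": [0, 0, 0], "jaw": 1}]'

```text
clock: 13.4
eef_pos: [487.2, -208.0, 39.5]
orientation: [0.729, 0.685, -0.001, -0.002]
ft_force: [-0.1, -0.2, 0.6]
opening: 44.9
grip_force: 30.0
```

```bash
python3 - <<'E'
from h import *
np.set_printoptions(precision=1,suppress=True)
p,r,s=pose(); print(p,s["opening"],r.as_matrix()[:,2]*1000)
for n in ["wrist","side"]:
  c=cam(n)
  for l,z in [("side_mat",0),("long_block_center",p[2]-2),("square_block_center",19),("lens_cell_center",17)]:
    print(n,l,[(a,uv,onz(c,uv,z)[:2]) for a,uv in find(n,l)])
  cv2.imwrite("pics/%s3.png"%n,c[0])
E
```

```text
[ 487.2 -208.    39.5] 44.90051840367252 [   -3.5     0.9 -1000. ]
wrist side_mat []
wrist long_block_center [(0.62, array([251.8, 241. ]), array([ 486.5, -208.9]))]
wrist square_block_center []
wrist lens_cell_center []
side side_mat []
side long_block_center [(0.77, array([249.3, 280.7]), array([ 479.6, -211. ])), (0.39, array([189.4, 175.9]), array([418.2,  73.7])), (0.26, array([326.1, 127.8]), array([779. , 136.7]))]
side square_block_center []
side lens_cell_center []
```

View pics/wrist3.png

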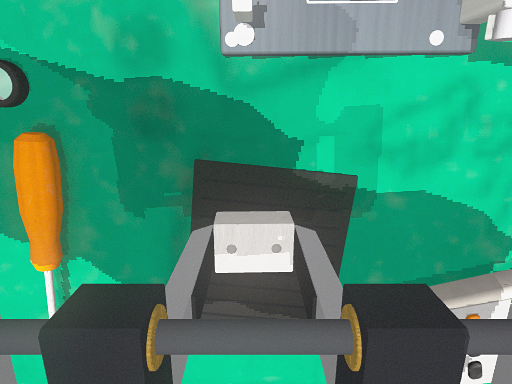

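The block is held level over the mat (block at (254,240); mat's far edge about (195,160) to (357,177)). Set it down.

>>> move_arm --deltas '[{"dp": [0, 0, 10], "twist": [0, 0, 0], "jaw": 1}, {"dp": [0, 0, 8], "twist": [0, 0, 0], "jaw": 1}, {"dp": [0, 0, 5], "twist": [0, 0, 0], "jaw": 1}, {"dp": [0, 0, 0], "twist": [0, 0, 0], "jaw": 1}, {"dp": [0, 0, 0], "twist": [0, 0, 0], "jaw": -0.4}, {"dp": [0, 0, 0], "twist": [0, 0, 0], "jaw": -0.4}, {"dp": [0, 0, 0], "twist": [0, 0, 0], "jaw": -0.4}, {"dp": [0, 0, -20], "twist": [0, 0, 0], "jaw": -0.4}, {"dp": [0, 0, -30], "twist": [0, 0, 0], "jaw": -0.4}, {"dp": [0, 0, -30], "twist": [0, 0, 0], "jaw": -0.4}]'

```text
clock: 14.9
eef_pos: [489.1, -207.9, 99.6]
orientation: [0.729, 0.685, -0.0, -0.0]
ft_force: [-0.4, 0.5, -0.7]
opening: 66.0
grip_force: 0.0
```

>>> move_arm --deltas '[{"dp": [10, 3.6, 0], "twist": [0, 0, 0], "jaw": -0.2}, {"dp": [20, 7.2, 0], "twist": [0, 0, 0], "jaw": -0.2}, {"dp": [25, 9, 0], "twist": [0, 0, 0], "jaw": -0.2}, {"dp": [25, 9, 0], "twist": [0, 0, 0], "jaw": -0.2}, {"dp": [25, 9, 0], "twist": [0, 0, 0], "jaw": -0.2}, {"dp": [25, 9, 0], "twist": [0, 0, 0], "jaw": -0.2}, {"dp": [21, 8, 0], "twist": [-0.03, 0, 0], "jaw": -0.2}, {"dp": [0, -0.3, 10], "twist": [0, 0, 0], "jaw": -0.2}, {"dp": [0, -0.3, 10], "twist": [0, 0, 0], "jaw": -0.2}, {"dp": [0, 0, 0], "twist": [0, 0, 0], "jaw": -0.2}]'

```text
clock: 15.9
eef_pos: [552.2, -61.5, 76.8]
orientation: [0.729, 0.684, 0.009, 0.01]
ft_force: [-0.6, 0.3, -0.6]
opening: 56.2
grip_force: 0.0
```

```bash
python3 - <<'E'
from h import *
np.set_printoptions(precision=1,suppress=True)
p,r,s=pose(); print(p,s["opening"])
for n in ["wrist","side"]:
  c=cam(n)
  for l,z in [("side_mat",0),("long_block_center",14),("square_block_center",19),("lens_cell_center",17)]:
    print(n,l,[(a,uv,onz(c,uv,z)[:2]) for a,uv in find(n,l)])
E
```

```text
[552.2 -61.5  76.8] 56.20636362583027
wrist side_mat []
wrist long_block_center [(0.93, array([190.5, 367. ]), array([ 488.8, -207. ]))]
wrist square_block_center [(0.94, array([253.7, 209. ]), array([554.2, -61.5]))]
wrist lens_cell_center [(0.81, array([252.4, 154. ]), array([555.9, -20.1]))]
side side_mat [(0.21, array([262.4, 218.6]), array([552. , -59.7]))]
side long_block_center [(0.76, array([251., 287.]), array([ 482.1, -213.6])), (0.56, array([189.4, 176.1]), array([418.9,  93.7]))]
side square_block_center [(0.67, array([262.1, 216.9]), array([548.5, -67.5]))]
side lens_cell_center [(0.71, array([257. , 201.8]), array([549.9, -24.3]))]
```

>>> move_arm --deltas '[{"dp": [0, 0.3, 15], "twist": [0, 0, 0], "jaw": -0.2}, {"dp": [0, -0.4, 15], "twist": [0, 0, 0], "jaw": -0.2}, {"dp": [0, -0.4, 15], "twist": [0, 0, 0], "jaw": -0.2}, {"dp": [0, -0.4, 15], "twist": [0, 0, 0], "jaw": -0.2}, {"dp": [0, 0, 0], "twist": [0, 0, 0], "jaw": -0.2}, {"dp": [0, 0, 0], "twist": [0, 0, 0], "jaw": 1}, {"dp": [0, 0, 0], "twist": [0, 0, 0], "jaw": 1}, {"dp": [0, 0, 0], "twist": [0, 0, 0], "jaw": 1}, {"dp": [0, 0, 0], "twist": [0, 0, 0], "jaw": 1}, {"dp": [0, 0, 0], "twist": [0, 0, 0], "jaw": 1}]'

```text
clock: 17.4
eef_pos: [554.7, -60.8, 19.1]
orientation: [0.729, 0.685, 0.011, 0.011]
ft_force: [-1.0, -0.7, 6.2]
opening: 31.4
grip_force: 30.0
```

>>> move_arm --deltas '[{"dp": [0, 0.3, -10], "twist": [0, 0, 0], "jaw": 1}, {"dp": [0, 0.6, -20], "twist": [0, 0, 0], "jaw": 1}, {"dp": [0, 0.6, -20], "twist": [0, 0, 0], "jaw": 1}, {"dp": [0, 0.6, -20], "twist": [0, 0, 0], "jaw": 1}, {"dp": [0, 0.6, -20], "twist": [0, 0, 0], "jaw": 1}, {"dp": [0, 0, 0], "twist": [0.03, 0, 0], "jaw": 1}, {"dp": [-15, -4, 0], "twist": [0, 0, 0], "jaw": 1}, {"dp": [-25, -6, 0], "twist": [0, 0, 0], "jaw": 1}, {"dp": [-30, -7, 0], "twist": [0, 0, 0], "jaw": 1}, {"dp": [-30, -7, 0], "twist": [0, 0, 0], "jaw": 1}]'

```text
clock: 18.4
eef_pos: [523.2, -160.6, 108.7]
orientation: [0.729, 0.685, -0.0, 0.0]
ft_force: [1.3, 0.8, -0.5]
opening: 31.8
grip_force: 30.0
```

>>> move_arm --deltas '[{"dp": [-30, -7, 0], "twist": [0, 0, 0], "jaw": 1}, {"dp": [-30, -7, 0], "twist": [0, 0, 0], "jaw": 1}, {"dp": [-28, -7, 0], "twist": [0, 0, 0], "jaw": 1}, {"dp": [-20, -6, 0], "twist": [0, 0, 0], "jaw": 1}, {"dp": [0, 0, 20], "twist": [0, 0, 0], "jaw": 1}, {"dp": [0, 0, 25], "twist": [0, 0, 0], "jaw": 1}, {"dp": [0, 0, 20], "twist": [0, 0, 0], "jaw": 1}, {"dp": [0, 0, 0], "twist": [0, 0, 0], "jaw": 1}]'

```text
clock: 19.2
eef_pos: [488.5, -265.0, 41.6]
orientation: [0.729, 0.685, -0.001, -0.002]
ft_force: [-0.4, -0.2, -1.1]
opening: 31.7
grip_force: 30.0
```

>>> move_arm --deltas '[{"dp": [0, 0, 12], "twist": [0, 0, 0], "jaw": 1}, {"dp": [0, 0, 10], "twist": [0, 0, 0], "jaw": 1}, {"dp": [0, 0, 6], "twist": [0, 0, 0], "jaw": 1}, {"dp": [0, 0, 0], "twist": [0, 0, 0], "jaw": 1}, {"dp": [0, 0, 0], "twist": [0, 0, 0], "jaw": -0.2}, {"dp": [0, 0, 0], "twist": [0, 0, 0], "jaw": -0.2}, {"dp": [0, 0, 0], "twist": [0, 0, 0], "jaw": -0.2}, {"dp": [0, 0, -30], "twist": [0, 0, 0], "jaw": -0.2}, {"dp": [0, 0, -40], "twist": [0, 0, 0], "jaw": -0.2}, {"dp": [0, 0, -50], "twist": [0, 0, 0], "jaw": -0.2}]'

```text
clock: 20.2
eef_pos: [489.7, -264.8, 136.2]
orientation: [0.729, 0.685, -0.0, -0.001]
ft_force: [1.1, -0.1, 1.0]
opening: 56.3
grip_force: 0.0
```

```bash
python3 - <<'E'
from h import *
np.set_printoptions(precision=1,suppress=True)
p,r,s=pose(); print(p,s["q"])
for n in ["wrist","scene"]:
  c=cam(n)
  for l,z in [("side_mat",0),("long_block_center",14),("square_block_center",12),("lens_cell_center",17),("lens_rest_top",12)]:
    print(n,l,[(a,uv,onz(c,uv,z)[:2]) for a,uv in find(n,l)])
  cv2.imwrite("pics/%s4.png"%n,c[0])
E
```

```text
[ 489.7 -264.8  136.2] [ 0.4  0.4  0.1  1.9 -0.   0.9  0.4]
wrist side_mat [(0.86, array([256.4, 157. ]), array([ 494.1, -238.8]))]
wrist long_block_center [(0.62, array([251.5, 124.6]), array([ 491.5, -206.9]))]
wrist square_block_center [(0.79, array([254.5, 186.3]), array([ 490.7, -264.5]))]
wrist lens_cell_center []
wrist lens_rest_top []
scene side_mat [(0.78, array([351.8, 270. ]), array([ 487.4, -241.9]))]
scene long_block_center [(0.74, array([186.6, 203.7]), array([427.8,  99.5])), (0.64, array([337.8, 255.5]), array([ 488.7, -212.3]))]
scene square_block_center [(0.64, array([365.5, 269.8]), array([ 490.1, -265. ]))]
scene lens_cell_center [(0.77, array([277.7, 198.7]), array([552.4, -28.4]))]
scene lens_rest_top [(0.91, array([160.5, 167.4]), array([487.3, 255.1]))]
```

View pics/wrist4.png

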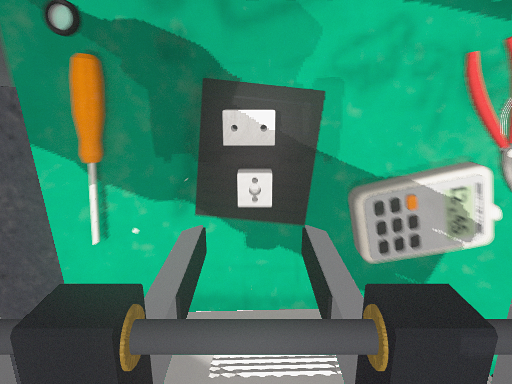

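Both blocks stand on the mat ((248,127) and (255,188)). Now to the lens cell, hand turned a quarter.

>>> move_arm --deltas '[{"dp": [12, 2.5, -3], "twist": [0, 0, 0], "jaw": -0.3}, {"dp": [25, 5, -3], "twist": [0, 0, 0], "jaw": -0.3}, {"dp": [30, 6, -3], "twist": [0, 0, 0], "jaw": -0.3}, {"dp": [30, 6, -3], "twist": [0, 0, 0], "jaw": -0.3}, {"dp": [30, 6, -3], "twist": [0, 0, 0], "jaw": -0.3}, {"dp": [30, 6, -3], "twist": [0, 0, 0], "jaw": -0.3}, {"dp": [30, 6, -3], "twist": [0, 0, 0], "jaw": -0.3}, {"dp": [30, 6, -3], "twist": [0, 0, 0], "jaw": -0.3}, {"dp": [20, 5, 0], "twist": [0, 0, 0], "jaw": -0.3}, {"dp": [10, 2.5, 0], "twist": [0, 0, 0], "jaw": -0.3}]'

```text
clock: 21.8
eef_pos: [557.0, -18.9, 159.7]
orientation: [0.728, 0.686, 0.0, -0.0]
ft_force: [0.4, 0.9, -0.2]
opening: 61.1
grip_force: 0.0
```

>>> move_arm --deltas '[{"dp": [0, 0, 0], "twist": [0, 0, -0.14], "jaw": -0.3}, {"dp": [0, 0, 0], "twist": [0, 0, -0.14], "jaw": -0.3}, {"dp": [0, 0, 0], "twist": [0, 0, -0.14], "jaw": -0.3}, {"dp": [0, 0, 0], "twist": [0, 0, -0.14], "jaw": -0.3}, {"dp": [0, 0, 0], "twist": [0, 0, -0.14], "jaw": -0.3}, {"dp": [0, 0, 0], "twist": [0, 0, -0.14], "jaw": -0.3}, {"dp": [0, 0, 0], "twist": [0, 0, -0.14], "jaw": -0.3}, {"dp": [0, 0, 0], "twist": [0, 0, -0.14], "jaw": -0.3}, {"dp": [0, 0, 0], "twist": [0, 0, -0.14], "jaw": -0.3}, {"dp": [0, 0, 0], "twist": [0, 0, -0.14], "jaw": -0.3}]'

```text
clock: 22.8
eef_pos: [556.5, -22.1, 159.6]
orientation: [0.114, 0.994, -0.0, -0.0]
ft_force: [-0.4, 0.9, -0.4]
opening: 61.0
grip_force: 0.0
```

>>> move_arm --deltas '[{"dp": [0, 0, 0], "twist": [0, 0, -0.14], "jaw": -0.3}, {"dp": [0, 0, 0], "twist": [0, 0, -0.03], "jaw": -0.3}, {"dp": [0, 0, 25], "twist": [0, 0, 0], "jaw": -0.3}, {"dp": [0, 0, 25], "twist": [0, 0, 0], "jaw": -0.3}, {"dp": [0, 0, 25], "twist": [0, 0, 0], "jaw": -0.3}, {"dp": [0, 0, 0], "twist": [0, 0, 0], "jaw": -0.3}]'

```text
clock: 23.4
eef_pos: [554.9, -22.0, 82.0]
orientation: [0.033, 0.999, -0.0, -0.002]
ft_force: [-0.5, 0.0, 0.8]
opening: 61.3
grip_force: 0.0
```

```bash
python3 - <<'E'
from h import *
np.set_printoptions(precision=3,suppress=True)
p,r,s=pose(); print(p,r.as_matrix(),s["opening"])
for n in ["wrist"]:
  c=cam(n)
  for l,z in [("lens_cell_center",17),("lens_rest_top",12)]:
    print(n,l,[(a,uv,onz(c,uv,z)[:2],r.inv().apply(onz(c,uv,z)-p)) for a,uv in find(n,l)])
  cv2.imwrite("pics/%s5.png"%n,c[0])
E
```

```text
[554.851 -21.977  81.994] [[-0.998  0.066 -0.005]
 [ 0.066  0.998  0.   ]
 [ 0.005 -0.    -1.   ]] 61.29239785443048
wrist lens_cell_center [(0.7, array([254.4, 204.9]), array([554.354, -20.932]), array([ 0.261,  1.03 , 64.995]))]
wrist lens_rest_top []
```

View pics/wrist5.png

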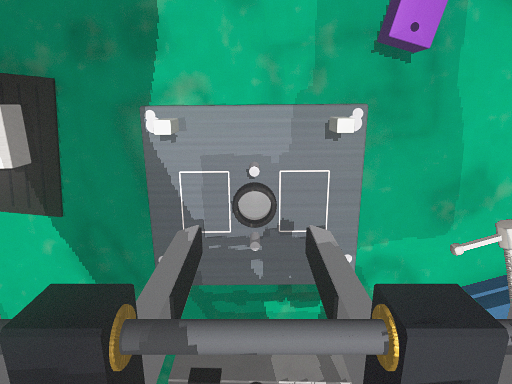

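The lens cell (254,205) is centred between the fingers and clear of the pins. Descend and grip.

>>> move_arm --deltas '[{"dp": [0, 0.7, 20], "twist": [0, 0, 0], "jaw": -0.3}, {"dp": [0, 0, 20], "twist": [0, 0, 0], "jaw": -0.3}, {"dp": [0, 0, 18], "twist": [0, 0, 0], "jaw": -0.3}, {"dp": [0, 0, 10], "twist": [0, 0, 0], "jaw": -0.3}, {"dp": [0, 0, 0], "twist": [0, 0, 0], "jaw": -0.3}, {"dp": [0, 0, 0], "twist": [0, 0, 0], "jaw": 1}, {"dp": [0, 0, 0], "twist": [0, 0, 0], "jaw": 1}, {"dp": [0, 0, 0], "twist": [0, 0, 0], "jaw": 1}, {"dp": [0, 0, 0], "twist": [0, 0, 0], "jaw": 1}, {"dp": [0, 0, 0], "twist": [0, 0, 0], "jaw": 1}]'

```text
clock: 24.55
eef_pos: [557.1, -21.2, 17.1]
orientation: [0.031, 1.0, -0.0, 0.0]
ft_force: [-1.6, -0.0, 6.5]
opening: 31.6
grip_force: 30.0
```

>>> move_arm --deltas '[{"dp": [0, 0, -10], "twist": [0, 0, 0], "jaw": 1}, {"dp": [0, 0, -25], "twist": [0, 0, 0], "jaw": 1}, {"dp": [0, 0, -30], "twist": [0, 0, 0], "jaw": 1}, {"dp": [0, 0, -35], "twist": [0, 0, 0], "jaw": 1}, {"dp": [6, 15, 0], "twist": [0, 0, 0], "jaw": 1}, {"dp": [9, 25, 0], "twist": [0, 0, 0], "jaw": 1}, {"dp": [12, 35, 0], "twist": [0, 0, 0], "jaw": 1}, {"dp": [12, 35, 0], "twist": [0, 0, 0], "jaw": 1}, {"dp": [12, 35, 0], "twist": [0, 0, 0], "jaw": 1}, {"dp": [12, 35, 0], "twist": [0, 0, 0], "jaw": 1}]'

```text
clock: 25.55
eef_pos: [504.2, 164.1, 116.6]
orientation: [0.031, 1.0, -0.0, -0.0]
ft_force: [0.4, -0.5, -0.2]
opening: 31.7
grip_force: 30.0
```

>>> move_arm --deltas '[{"dp": [12, 35, 0], "twist": [0, 0, 0], "jaw": 1}, {"dp": [8, 25, 0], "twist": [0, 0, 0], "jaw": 1}, {"dp": [5, 20, 0], "twist": [0, 0, 0], "jaw": 1}, {"dp": [0, 0, 0], "twist": [0, 0, 0], "jaw": 1}, {"dp": [0, 0, 0], "twist": [0, 0, 0], "jaw": 1}]'

```text
clock: 26.05
eef_pos: [484.9, 243.9, 116.4]
orientation: [0.031, 1.0, -0.0, -0.0]
ft_force: [-0.5, -0.5, 0.2]
opening: 31.4
grip_force: 30.0
```

```bash
python3 - <<'E'
from h import *
np.set_printoptions(precision=3,suppress=True)
p,r,s=pose(); print(p,r.as_matrix(),s["opening"])
for n in ["wrist","side","scene"]:
  c=cam(n)
  for l,z in [("lens_cell_center",p[2]),("lens_rest_top",12)]:
    print(n,l,[(a,uv,onz(c,uv,z)[:2],r.inv().apply(onz(c,uv,z)-p)) for a,uv in find(n,l)])
  cv2.imwrite("pics/%s6.png"%n,c[0])
E
```

```text
[484.856 243.94  116.437] [[-0.998  0.062 -0.   ]
 [ 0.062  0.998 -0.   ]
 [ 0.    -0.    -1.   ]] 31.390713669127184
wrist lens_cell_center [(0.96, array([253.2, 234.3]), array([481.39 , 244.304]), array([3.482, 0.149, 0.001]))]
wrist lens_rest_top [(0.87, array([253.2, 194.2]), array([487.39 , 243.813]), array([ -2.582,   0.07 , 104.436])), (0.32, array([254.7, 232.2]), array([523.858, 242.908]), array([-39.036,   1.425, 104.42 ]))]
side lens_cell_center [(0.56, array([197.9,  98.9]), array([478.591, 238.222]), array([ 5.9  , -6.094,  0.005]))]
side lens_rest_top [(0.89, array([204.6, 130.4]), array([485.197, 239.121]), array([ -0.684,  -4.749, 104.439]))]
scene lens_cell_center [(0.58, array([156.5, 126.8]), array([482.691, 241.709]), array([ 2.022, -2.361,  0.002]))]
scene lens_rest_top [(0.93, array([159.3, 169.1]), array([480.876, 251.209]), array([  4.377,   7.048, 104.436]))]
```

View pics/wrist6.png

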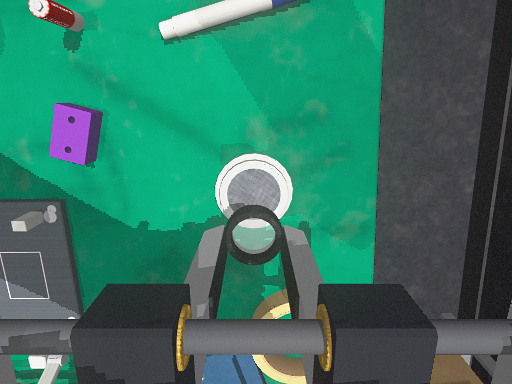

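Lens rest at (254,193), lens cell in hand at (253,234), about 3 mm ahead of the TCP; I correct 5.5 mm and go down.

>>> move_arm --deltas '[{"dp": [-5.5, 0, 10], "twist": [0, 0, 0], "jaw": 1}, {"dp": [0, 0, 25], "twist": [0, 0, 0], "jaw": 1}, {"dp": [0, 0, 25], "twist": [0, 0, 0], "jaw": 1}, {"dp": [0, 0, 20], "twist": [0, 0, 0], "jaw": 1}, {"dp": [0, 0, 0], "twist": [0, 0, 0], "jaw": 1}, {"dp": [0, 0, 0], "twist": [0, 0, 0], "jaw": 1}]'

```text
clock: 27.1
eef_pos: [490.8, 243.6, 36.5]
orientation: [0.031, 1.0, -0.0, -0.0]
ft_force: [-0.5, 0.6, 0.4]
opening: 31.3
grip_force: 30.0
```

```bash
python3 - <<'E'
from h import *
np.set_printoptions(precision=2,suppress=True)
p,r,s=pose(); print(p,s["opening"])
for n in ["wrist","side"]:
  c=cam(n)
  for l,z in [("lens_cell_center",p[2]),("lens_rest_top",12)]:
    print(n,l,[(a,uv,onz(c,uv,z)[:2],r.inv().apply(onz(c,uv,z)-p)) for a,uv in find(n,l)])
  if n=="wrist": cv2.imwrite("pics/w7.png",cv2.resize(c[0][120:300,140:370],None,fx=3,fy=3))
E
```

```text
[490.77 243.57  36.49] 31.278820013550597
wrist lens_cell_center [(0.65, array([251.6, 231.6]), array([485.56, 243.12]), array([ 5.17, -0.78,  0.  ]))]
wrist lens_rest_top []
side lens_cell_center [(0.6, array([202., 123.]), array([481.23, 241.49]), array([ 9.38, -2.67,  0.01]))]
side lens_rest_top [(0.79, array([205.3, 129.7]), array([487.49, 241.22]), array([ 3.1 , -2.55, 24.5 ]))]
```

View pics/w7.png

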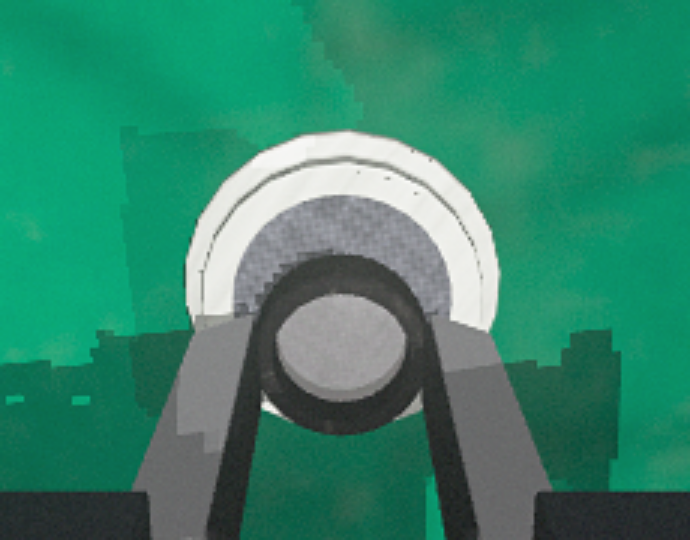

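```bash
python3 - <<'E'
from h import *
np.set_printoptions(precision=2,suppress=True)
p,r,s=pose(); c=cam("wrist")
R0=onz(c,(254.4,220),12); L0=onz(c,(254,232.7),p[2]+7); print(R0,L0,r.inv().apply(R0-L0))
def circ(C,rad): 
    q=np.array([proj(c,[C[0]+rad*np.cos(t),C[1]+rad*np.sin(t),C[2]]) for t in np.linspace(0,6.28,90)]); q=(q-[140,120])*3; return q.min(0),q.max(0)
print("rim",circ(R0,31),"lens",circ(L0,17))
E
```

```text
[488.42 244.77  12.  ] [483.75 244.74  44.28] [-4.63  0.31 32.28]
rim (array([201.4, 161.6]), array([485.02, 427.96])) lens (array([250.69, 251.18]), array([433.34, 420.75]))
```

>>> move_arm --deltas '[{"dp": [-3.5, 0, 6], "twist": [0, 0, 0], "jaw": 1}, {"dp": [0, 0, 6], "twist": [0, 0, 0], "jaw": 1}, {"dp": [0, 0, 4], "twist": [0, 0, 0], "jaw": 1}, {"dp": [0, 0, 0], "twist": [0, 0, 0], "jaw": 1}, {"dp": [0, 0, 0], "twist": [0, 0, 0], "jaw": 1}]'

```text
clock: 27.95
eef_pos: [494.1, 243.4, 20.4]
orientation: [0.031, 1.0, -0.0, -0.0]
ft_force: [0.3, 0.5, -0.7]
opening: 31.2
grip_force: 30.0
```

>>> move_arm --deltas '[{"dp": [0, 0, 1.2], "twist": [0, 0, 0], "jaw": 1}, {"dp": [0, 0, 0], "twist": [0, 0, 0], "jaw": 1}, {"dp": [0, 0, 0], "twist": [0, 0, 0], "jaw": -0.3}, {"dp": [0, 0, 0], "twist": [0, 0, 0], "jaw": -0.3}, {"dp": [0, 0, 0], "twist": [0, 0, 0], "jaw": -0.3}, {"dp": [0, 0, 0], "twist": [0, 0, 0], "jaw": -0.3}, {"dp": [0, 0, -20], "twist": [0, 0, 0], "jaw": -0.3}, {"dp": [0, 0, -30], "twist": [0, 0, 0], "jaw": -0.3}, {"dp": [0, 0, -45], "twist": [0, 0, 0], "jaw": -0.3}, {"dp": [0, 0, -45], "twist": [0, 0, 0], "jaw": -0.3}]'

```text
clock: 28.95
eef_pos: [493.7, 243.2, 160.7]
orientation: [0.031, 1.0, -0.0, -0.001]
ft_force: [-0.0, -0.3, 0.3]
opening: 61.4
grip_force: 0.0
```

```bash
python3 - <<'E'
from h import *
np.set_printoptions(precision=2,suppress=True)
p,r,s=pose(); print(p,s["opening"],s["q"])
for n in ["wrist","side"]:
  c=cam(n)
  for l,z in [("lens_cell_center",19),("lens_rest_top",12)]:
    print(n,l,[(a,uv,onz(c,uv,z)[:2]) for a,uv in find(n,l)])
  if n=="wrist": cv2.imwrite("pics/w8.png",cv2.resize(c[0][80:300,100:400],None,fx=2.5,fy=2.5))
E
```

```text
[493.73 243.21 160.72] 61.35409164463324 [-0.18  0.36 -0.41  1.83  0.17  0.98  0.85]
wrist lens_cell_center [(0.69, array([256. , 180.6]), array([493.07, 246.05]))]
wrist lens_rest_top [(0.69, array([251.6, 172.8]), array([486.4 , 242.05]))]
side lens_cell_center [(0.5, array([204.9, 127.6]), array([487.19, 241.71]))]
side lens_rest_top [(0.77, array([206.6, 129. ]), array([491.3, 242.9]))]
```

View pics/w8.png

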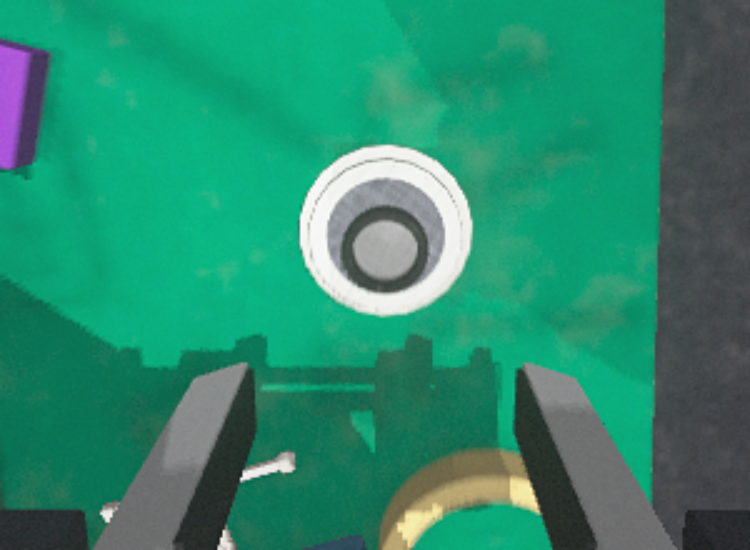

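```bash
python3 - <<'E'
from h import *
np.set_printoptions(precision=2,suppress=True)
c=cam("wrist")
print(onz(c,(254.4,172),12),onz(c,(254,179.6),26), onz(c,(254,179.6),22),proj(c,[487,244,12]),proj(c,[487,244,26]))
E
```

```text
[485.34 244.66  12.  ] [489.77 243.97  26.  ] [490.73 243.91  22.  ] [253.85 173.65] [253.85 176.82]
```

The lens cell lies on the rest about 5 mm off its centre (rim centre (386,230), cell (385,249) in the crop, partly parallax), which is within 12 mm. Now fetch the long block.

>>> move_arm --deltas '[{"dp": [0, 0, 0], "twist": [0, 0, 0.14], "jaw": -0.4}, {"dp": [0, 0, 0], "twist": [0, 0, 0.14], "jaw": -0.4}, {"dp": [0, 0, 0], "twist": [0, 0, 0.14], "jaw": -0.4}, {"dp": [0, 0, 0], "twist": [0, 0, 0.14], "jaw": -0.4}, {"dp": [0, 0, 0], "twist": [0, 0, 0.14], "jaw": -0.4}, {"dp": [0, 0, 0], "twist": [0, 0, 0.14], "jaw": -0.4}, {"dp": [0, 0, 0], "twist": [0, 0, 0.14], "jaw": -0.4}, {"dp": [0, 0, 0], "twist": [0, 0, 0.14], "jaw": -0.4}, {"dp": [0, 0, 0], "twist": [0, 0, 0.14], "jaw": -0.4}, {"dp": [0, 0, 0], "twist": [0, 0, 0.14], "jaw": -0.4}]'

```text
clock: 30.3
eef_pos: [493.7, 243.1, 158.1]
orientation: [0.67, 0.742, -0.001, -0.0]
ft_force: [-0.2, 0.3, -0.3]
opening: 65.9
grip_force: 0.0
```

>>> move_arm --deltas '[{"dp": [0, 0, 0], "twist": [0, 0, 0.14], "jaw": -0.4}, {"dp": [0, 0, 0], "twist": [0, 0, 0.031], "jaw": -0.4}, {"dp": [-20, 1, 0], "twist": [0, 0, 0], "jaw": -0.4}, {"dp": [-40, 2, 0], "twist": [0, 0, 0], "jaw": -0.4}, {"dp": [-40, 2, 0], "twist": [0, 0, 0], "jaw": -0.4}, {"dp": [-40, 2, 0], "twist": [0, 0, 0], "jaw": -0.4}, {"dp": [-40, 2, 0], "twist": [0, 0, 0], "jaw": -0.4}, {"dp": [-40, 2, 0], "twist": [0, 0, 0], "jaw": -0.4}, {"dp": [-40, 2, 0], "twist": [0, 0, 0], "jaw": -0.4}, {"dp": [-40, 2, 0], "twist": [0, 0, 0], "jaw": -0.4}]'

```text
clock: 31.3
eef_pos: [489.7, -58.6, 158.8]
orientation: [0.728, 0.686, -0.0, -0.0]
ft_force: [0.2, 1.2, -0.2]
opening: 66.1
grip_force: 0.0
```

>>> move_arm --deltas '[{"dp": [-40, 2, 0], "twist": [0, 0, 0], "jaw": -0.4}, {"dp": [-40, 2, 0], "twist": [0, 0, 0], "jaw": -0.4}, {"dp": [-30, 2, 10], "twist": [0, 0, 0], "jaw": -0.4}, {"dp": [-15, 1, 20], "twist": [0, 0, 0], "jaw": -0.4}, {"dp": [0, 0, 20], "twist": [0, 0, 0], "jaw": -0.4}, {"dp": [0, 0, 20], "twist": [0, 0, 0], "jaw": -0.4}, {"dp": [0, 0, 0], "twist": [0, 0, 0], "jaw": -0.4}]'

```text
clock: 32.0
eef_pos: [487.7, -181.8, 86.8]
orientation: [0.728, 0.685, -0.001, -0.002]
ft_force: [-0.0, 1.0, 0.0]
opening: 65.3
grip_force: 0.0
```

```bash
python3 - <<'E'
from h import *
np.set_printoptions(precision=2,suppress=True)
p,r,s=pose(); print(p,r.as_quat(),s["opening"])
c=cam("wrist")
for l,z in [("long_block_center",14),("square_block_center",12)]:
    print(l,[(a,uv,onz(c,uv,z)[:2],r.inv().apply(onz(c,uv,z)-p)) for a,uv in find("wrist",l)])
E
```

```text
[ 487.68 -181.76   86.75] [ 0.73  0.69 -0.   -0.  ] 65.31244342863295
long_block_center [(0.59, array([257.6, 236.2]), array([ 489.27, -210.36]), array([-28.52,   3.66,  72.71]))]
square_block_center [(0.55, array([262.5, 295. ]), array([ 490.32, -266.86]), array([-84.86,   8.13,  74.64]))]
```

>>> move_arm --deltas '[{"dp": [-13, 1.5, 0], "twist": [0, 0, 0], "jaw": -0.4}, {"dp": [-13.5, 1.5, 0], "twist": [0, 0, 0], "jaw": -0.4}, {"dp": [0, 0, 20], "twist": [0, 0, 0], "jaw": -0.4}, {"dp": [0, 0, 20], "twist": [0, 0, 0], "jaw": -0.4}, {"dp": [0, 0, 20], "twist": [0, 0, 0], "jaw": -0.4}, {"dp": [0, 0, 11], "twist": [0, 0, 0], "jaw": -0.4}, {"dp": [0, 0, 0], "twist": [0, 0, 0], "jaw": -0.4}, {"dp": [0, 0, 0], "twist": [0, 0, 0], "jaw": 1}, {"dp": [0, 0, 0], "twist": [0, 0, 0], "jaw": 1}, {"dp": [0, 0, 0], "twist": [0, 0, 0], "jaw": 1}]'

```text
clock: 33.15
eef_pos: [491.1, -209.1, 19.2]
orientation: [0.729, 0.685, 0.0, 0.0]
ft_force: [-0.9, 0.3, -0.1]
opening: 45.4
grip_force: 0.4
```

>>> move_arm --deltas '[{"dp": [0, 0, 0], "twist": [0, 0, 0], "jaw": 1}, {"dp": [0, 0, 0], "twist": [0, 0, 0], "jaw": 1}]'

```text
clock: 33.35
eef_pos: [491.2, -209.1, 19.1]
orientation: [0.729, 0.684, 0.0, 0.0]
ft_force: [-1.6, 0.7, 7.2]
opening: 44.3
grip_force: 30.0
```

>>> move_arm --deltas '[{"dp": [0, 0, -10], "twist": [0, 0, 0], "jaw": 1}, {"dp": [0, 0, -20], "twist": [0, 0, 0], "jaw": 1}, {"dp": [0, 0, -30], "twist": [0, 0, 0], "jaw": 1}, {"dp": [0, 0, -30], "twist": [0, 0, 0], "jaw": 1}, {"dp": [15, 3, 0], "twist": [0, 0, 0], "jaw": 1}, {"dp": [25, 6, 0], "twist": [0, 0, 0], "jaw": 1}, {"dp": [30, 7, 0], "twist": [0, 0, 0], "jaw": 1}, {"dp": [30, 7, 0], "twist": [0, 0, 0], "jaw": 1}, {"dp": [30, 7, 0], "twist": [0, 0, 0], "jaw": 1}, {"dp": [30, 7, 0], "twist": [0, 0, 0], "jaw": 1}]'

```text
clock: 34.35
eef_pos: [538.1, -50.3, 109.3]
orientation: [0.729, 0.684, 0.0, 0.0]
ft_force: [0.9, -0.3, -1.0]
opening: 44.1
grip_force: 30.0
```

>>> move_arm --deltas '[{"dp": [30, 7, 0], "twist": [0, 0, 0], "jaw": 1}, {"dp": [25, 5, 0], "twist": [0, 0, 0], "jaw": 1}, {"dp": [15, 2, 0], "twist": [-0.03, 0, 0], "jaw": 1}, {"dp": [0, -0.5, 15], "twist": [0, 0, 0], "jaw": 1}, {"dp": [0, -0.5, 15], "twist": [0, 0, 0], "jaw": 1}, {"dp": [0, -0.5, 15], "twist": [0, 0, 0], "jaw": 1}, {"dp": [0, 0, 0], "twist": [0, 0, 0], "jaw": 1}, {"dp": [0, 0, 0], "twist": [0, 0, 0], "jaw": 1}]'

```text
clock: 35.15
eef_pos: [556.1, 17.5, 64.1]
orientation: [0.729, 0.684, 0.01, 0.011]
ft_force: [-0.3, -0.2, -0.7]
opening: 44.5
grip_force: 30.0
```

```bash
python3 - <<'E'
from h import *
np.set_printoptions(precision=2,suppress=True)
p,r,s=pose(); print(p,r.as_quat(),s["opening"])
c=cam("wrist")
for l,z in [("long_block_center",p[2]-5),("lid_hinge",40),("fixture",0)]:
    print(l,[(a,uv,onz(c,uv,z)[:2],r.inv().apply(onz(c,uv,z)-p)) for a,uv in find("wrist",l)])
g=np.array([557,17,p[2]]); print("togo",r.inv().apply(g-p))
cv2.imwrite("pics/w9.png",cv2.resize(c[0],None,fx=1.5,fy=1.5))
E
```

```text
[556.12  17.45  64.11] [0.73 0.68 0.01 0.01] 44.540079574767056
long_block_center [(0.58, array([ 47.7, 114.4]), array([452.09,  96.38]), array([  72.22, -108.9 ,    1.72]))]
lid_hinge [(0.88, array([353.4, 275.8]), array([623.9 , -24.92]), array([-38.02,  69.55,  26.22]))]
fixture [(0.46, array([352.8, 277.5]), array([636.79, -50.79]), array([-63.02,  82.84,  66.64]))]
togo [-0.4   0.9   0.03]
```

View pics/w9.png

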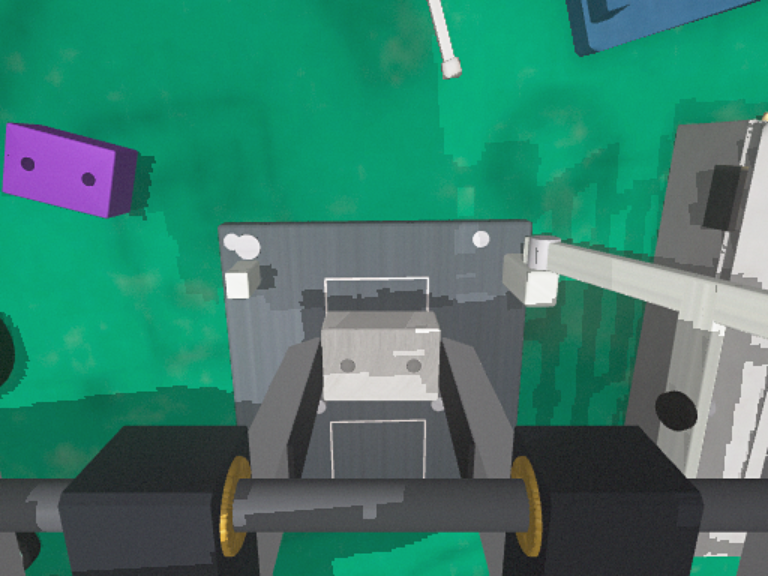

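The held block (381,358) is level over its white outline. Lower and release.

>>> move_arm --deltas '[{"dp": [0, 0, 15], "twist": [0, 0, 0], "jaw": 1}, {"dp": [0, 0, 13], "twist": [0, 0, 0], "jaw": 1}, {"dp": [0, 0, 8], "twist": [0, 0, 0], "jaw": 1}, {"dp": [0, 0, 0], "twist": [0, 0, 0], "jaw": 1}, {"dp": [0, 0, 0], "twist": [0, 0, 0], "jaw": 1}]'

```text
clock: 35.85
eef_pos: [556.7, 17.4, 26.6]
orientation: [0.729, 0.684, 0.01, 0.011]
ft_force: [-0.2, -0.6, -0.9]
opening: 44.6
grip_force: 30.0
```

>>> move_arm --deltas '[{"dp": [0, 0, 0], "twist": [0, 0, 0], "jaw": -0.3}, {"dp": [0, 0, 0], "twist": [0, 0, 0], "jaw": -0.3}, {"dp": [0, 0, 0], "twist": [0, 0, 0], "jaw": -0.3}, {"dp": [0, 0, 0], "twist": [0, 0, 0], "jaw": -0.3}, {"dp": [0, 0.5, -15], "twist": [0, 0, 0], "jaw": -0.3}, {"dp": [0, 0.8, -30], "twist": [0, 0, 0], "jaw": -0.3}, {"dp": [0, 0.8, -30], "twist": [0, 0, 0], "jaw": -0.3}, {"dp": [0, 0, 0], "twist": [0.03, 0, 0], "jaw": -0.2}, {"dp": [-15, -3, 0], "twist": [0, 0, 0], "jaw": -0.2}, {"dp": [-30, -6, 0], "twist": [0, 0, 0], "jaw": -0.2}]'

```text
clock: 36.85
eef_pos: [545.3, -26.0, 103.1]
orientation: [0.728, 0.686, 0.001, 0.0]
ft_force: [-0.1, -0.8, -0.1]
opening: 56.3
grip_force: 0.0
```

>>> move_arm --deltas '[{"dp": [-40, -8, 0], "twist": [0, 0, 0], "jaw": -0.2}, {"dp": [-40, -8, 0], "twist": [0, 0, 0], "jaw": -0.2}, {"dp": [-40, -8, 0], "twist": [0, 0, 0], "jaw": -0.2}, {"dp": [-40, -8, 0], "twist": [0, 0, 0], "jaw": -0.2}, {"dp": [-30, -5, 0], "twist": [0, 0, 0], "jaw": -0.2}, {"dp": [-15, -3, 0], "twist": [0, 0, 0], "jaw": -0.2}, {"dp": [0, 0, 0], "twist": [0, 0, 0], "jaw": -0.2}, {"dp": [0, 0, 0], "twist": [0, 0, 0], "jaw": -0.2}]'

```text
clock: 37.65
eef_pos: [492.0, -228.9, 102.6]
orientation: [0.729, 0.684, 0.0, -0.0]
ft_force: [-0.1, 0.8, -0.2]
opening: 56.4
grip_force: 0.0
```

```bash
python3 - <<'E'
from h import *
np.set_printoptions(precision=2,suppress=True)
p,r,s=pose(); print(p,r.as_quat(),s["opening"])
c=cam("wrist")
for l,z in [("long_block_center",21),("square_block_center",12)]:
    print(l,[(a,uv,onz(c,uv,z)[:2],r.inv().apply(onz(c,uv,z)-p)) for a,uv in find("wrist",l)])
g=np.array([490,-265,p[2]]); print("togo",r.inv().apply(g-p))
E
```

```text
[ 492.   -228.88  102.6 ] [ 0.73  0.68  0.   -0.  ] 56.38094894784006
long_block_center []
square_block_center [(0.73, array([255.8, 236.2]), array([ 491.99, -265.22]), array([-36.28,   2.3 ,  90.6 ]))]
togo [-36.17   0.3   -0.01]
```

>>> move_arm --deltas '[{"dp": [-18, 0.5, 10], "twist": [0, 0, 0], "jaw": -0.2}, {"dp": [-18.3, 0.5, 10], "twist": [0, 0, 0], "jaw": -0.2}, {"dp": [0, 0, 20], "twist": [0, 0, 0], "jaw": -0.2}, {"dp": [0, 0, 20], "twist": [0, 0, 0], "jaw": -0.2}, {"dp": [0, 0, 20], "twist": [0, 0, 0], "jaw": -0.2}, {"dp": [0, 0, 11], "twist": [0, 0, 0], "jaw": -0.2}, {"dp": [0, 0, 0], "twist": [0, 0, 0], "jaw": -0.2}, {"dp": [0, 0, 0], "twist": [0, 0, 0], "jaw": 1}, {"dp": [0, 0, 0], "twist": [0, 0, 0], "jaw": 1}, {"dp": [0, 0, 0], "twist": [0, 0, 0], "jaw": 1}]'

```text
clock: 38.8
eef_pos: [491.5, -265.5, 12.3]
orientation: [0.729, 0.685, 0.0, 0.001]
ft_force: [-0.0, -0.4, 0.4]
opening: 35.8
grip_force: 0.0
```

>>> move_arm --deltas '[{"dp": [0, 0, 0], "twist": [0, 0, 0], "jaw": 1}, {"dp": [0, 0, 0], "twist": [0, 0, 0], "jaw": 1}, {"dp": [0, 0, 0], "twist": [0, 0, 0], "jaw": 1}]'

```text
clock: 39.1
eef_pos: [491.3, -265.4, 12.1]
orientation: [0.729, 0.684, 0.0, 0.0]
ft_force: [-2.1, 0.5, 7.6]
opening: 31.7
grip_force: 30.0
```

>>> move_arm --deltas '[{"dp": [0, 0, -10], "twist": [0, 0, 0], "jaw": 1}, {"dp": [0, 0, -20], "twist": [0, 0, 0], "jaw": 1}, {"dp": [0, 0, -30], "twist": [0, 0, 0], "jaw": 1}, {"dp": [0, 0, -30], "twist": [0, 0, 0], "jaw": 1}, {"dp": [15, 3, 0], "twist": [0, 0, 0], "jaw": 1}, {"dp": [25, 6, 0], "twist": [0, 0, 0], "jaw": 1}, {"dp": [30, 7, 0], "twist": [0, 0, 0], "jaw": 1}, {"dp": [30, 7, 0], "twist": [0, 0, 0], "jaw": 1}, {"dp": [30, 7, 0], "twist": [0, 0, 0], "jaw": 1}, {"dp": [30, 7, 0], "twist": [0, 0, 0], "jaw": 1}]'

```text
clock: 40.1
eef_pos: [538.1, -106.3, 101.5]
orientation: [0.729, 0.685, -0.0, -0.0]
ft_force: [0.8, -0.5, -0.4]
opening: 31.7
grip_force: 30.0
```

>>> move_arm --deltas '[{"dp": [25, 7, 0], "twist": [0, 0, 0], "jaw": 1}, {"dp": [15, 4, 0], "twist": [0, 0, 0], "jaw": 1}, {"dp": [8, 2, 0], "twist": [-0.03, 0, 0], "jaw": 1}, {"dp": [0, -0.5, 15], "twist": [0, 0, 0], "jaw": 1}, {"dp": [0, -0.5, 15], "twist": [0, 0, 0], "jaw": 1}, {"dp": [0, -0.5, 10], "twist": [0, 0, 0], "jaw": 1}, {"dp": [0, 0, 0], "twist": [0, 0, 0], "jaw": 1}, {"dp": [0, 0, 0], "twist": [0, 0, 0], "jaw": 1}]'

```text
clock: 40.9
eef_pos: [553.7, -61.1, 61.6]
orientation: [0.729, 0.684, 0.01, 0.011]
ft_force: [-0.8, -0.3, 0.1]
opening: 31.4
grip_force: 30.0
```

```bash
python3 - <<'E'
from h import *
np.set_printoptions(precision=2,suppress=True)
p,r,s=pose(); print(p,r.as_quat(),s["opening"])
c=cam("wrist")
for l,z in [("long_block_center",21),("square_block_center",p[2])]:
    print(l,[(a,uv,onz(c,uv,z)[:2],r.inv().apply(onz(c,uv,z)-p)) for a,uv in find("wrist",l)])
g=np.array([554,-61.2,20]); print("togo",r.inv().apply(g-p))
E
```

```text
[553.72 -61.07  61.61] [0.73 0.68 0.01 0.01] 31.368213098526056
long_block_center [(0.78, array([249. , 101.1]), array([557.37,  17.5 ]), array([78.66, -2.54, 40.54]))]
square_block_center [(0.69, array([254.2, 238.8]), array([554.53, -59.72]), array([1.41, 0.73, 0.02]))]
togo [-0.1  -0.95 41.6 ]
```

>>> move_arm --deltas '[{"dp": [0, -0.4, 15], "twist": [0, 0, 0], "jaw": 1}, {"dp": [0, -0.4, 15], "twist": [0, 0, 0], "jaw": 1}, {"dp": [0, -0.2, 9], "twist": [0, 0, 0], "jaw": 1}, {"dp": [0, 0, 2], "twist": [0, 0, 0], "jaw": 1}, {"dp": [0, 0, 0], "twist": [0, 0, 0], "jaw": 1}, {"dp": [0, 0, 0], "twist": [0, 0, 0], "jaw": 1}]'

```text
clock: 41.65
eef_pos: [554.1, -60.9, 20.6]
orientation: [0.729, 0.684, 0.01, 0.011]
ft_force: [0.9, 0.2, -0.5]
opening: 31.7
grip_force: 30.0
```

>>> move_arm --deltas '[{"dp": [0, 0, 1], "twist": [0, 0, 0], "jaw": 1}, {"dp": [0, 0, 0], "twist": [0, 0, 0], "jaw": -0.2}, {"dp": [0, 0, 0], "twist": [0, 0, 0], "jaw": -0.2}, {"dp": [0, 0, 0], "twist": [0, 0, 0], "jaw": -0.2}, {"dp": [0, 0, 0], "twist": [0, 0, 0], "jaw": -0.2}, {"dp": [0, 0.5, -15], "twist": [0, 0, 0], "jaw": -0.2}, {"dp": [0, 0.8, -30], "twist": [0, 0, 0], "jaw": -0.2}, {"dp": [0, 0.8, -30], "twist": [0, 0, 0], "jaw": -0.2}, {"dp": [0, 0, -30], "twist": [0.03, 0, 0], "jaw": -0.2}, {"dp": [0, -20, -30], "twist": [0, 0, 0], "jaw": -0.2}]'

```text
clock: 42.65
eef_pos: [534.2, -59.5, 156.8]
orientation: [0.729, 0.685, 0.0, 0.0]
ft_force: [-0.4, 0.3, 0.9]
opening: 56.6
grip_force: 0.0
```

>>> move_arm --deltas '[{"dp": [0, -30, -20], "twist": [0, 0, 0], "jaw": -0.2}, {"dp": [0, -30, 0], "twist": [0, 0, 0], "jaw": -0.2}, {"dp": [0, 0, 0], "twist": [0, 0, 0], "jaw": -0.2}, {"dp": [0, 0, 0], "twist": [0, 0, 0], "jaw": -0.2}]'

```text
clock: 43.05
eef_pos: [473.2, -55.7, 175.6]
orientation: [0.729, 0.684, 0.001, 0.001]
ft_force: [0.3, 0.6, 0.2]
opening: 56.6
grip_force: 0.0
```

```bash
python3 - <<'E'
from h import *
np.set_printoptions(precision=1,suppress=True)
p,r,s=pose(); print(p,s["opening"])
im=[]
for n in ["scene","side","wrist"]:
    c=cam(n); im.append(c[0])
    for l,z in dict(lens_cell_center=19,long_block_center=21,square_block_center=19,lens_rest_top=12).items():
        print(n,l,[(a,uv,onz(c,uv,z)[:2]) for a,uv in find(n,l)])
up=lambda a:cv2.resize(a,(390,300),interpolation=cv2.INTER_CUBIC)
cv2.imwrite("pics/end.png",np.vstack([np.hstack([up(im[0][110:260,130:325]),up(im[1][100:250,160:355])]),np.hstack([up(im[2]),up(im[2][80:280,200:460])])]))
E
```

```text
[473.2 -55.7 175.6] 56.63940319373731
scene lens_cell_center [(0.55, array([166.2, 165.5]), array([493.6, 241.8]))]
scene long_block_center [(0.83, array([260.9, 187.4]), array([557.6,  20.2])), (0.6, array([189.7, 205.5]), array([421.1,  81.9]))]
scene square_block_center [(0.82, array([292.6, 204.4]), array([553.3, -64.9]))]
scene lens_rest_top []
side lens_cell_center []
side long_block_center [(0.79, array([191.3, 176.5]), array([422.7,  85.2])), (0.62, array([252.3, 185.6]), array([551.7,  20. ]))]
side square_block_center [(0.75, array([263.4, 218.1]), array([550.3, -71.3]))]
side lens_rest_top [(0.4, array([206.9, 129.5]), array([491.7, 240.8]))]
wrist lens_cell_center []
wrist long_block_center [(0.68, array([335. , 100.1]), array([556.9,  17.8])), (0.55, array([189.4,  23. ]), array([424.4,  93.9]))]
wrist square_block_center []
wrist lens_rest_top []
```

View pics/end.png

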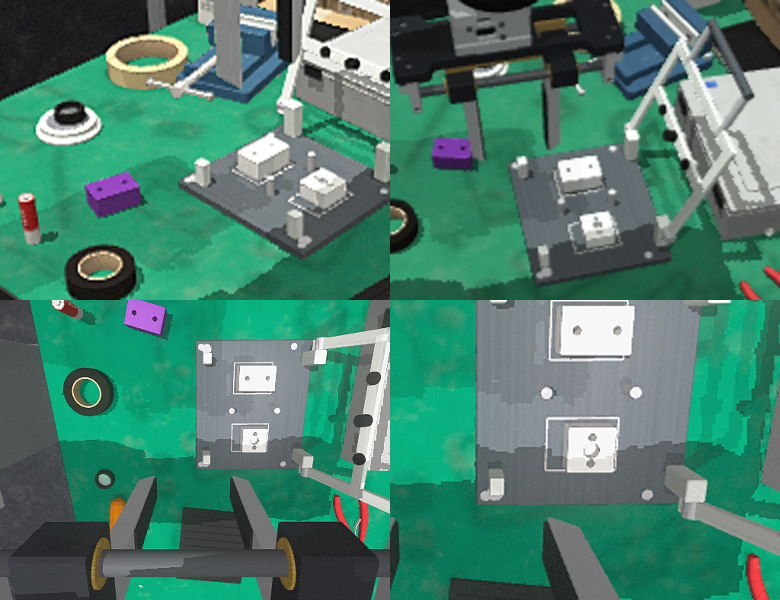

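```bash
python3 - <<'E'
from h import *
c=cam("wrist"); print(onz(c,(334,178.5),28),onz(c,(337.3,100),32))
s=pose()[2]; print(s["ft_force"],s["clock"])
E
```

```text
[554.57427713 -58.43611173  28.        ] [556.46986057  17.92943874  32.        ]
[-0.3897071  -0.46071927  0.39601146] 43.85
```

Lid open, both blocks upright on their outlines, within about 3 mm of the start positions, and the lens cell on the rest. Handing in.

```bash
python3 -c "
from bench import ticket; print(ticket.job_done())"
```

```text
the job is handed in; nothing more can be done
None
```

The job is handed in, with no verdict returned: the lid stands open at its stop, the lens cell lies on the lens rest about 5 mm off centre (limit 12 mm), and both blocks are back upright within about 3 mm of where they stood; these distances are camera estimates.

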